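Call the customer and show them their order and where to pay

ROBOT

A 7-joint arm with a two-finger parallel gripper is mounted at the origin on the work surface. World frame = base frame: x ahead of the robot, y to its left, z up, the work surface at z = 0. Lengths are in mm, angles in rad, forces in N, time in s.
With the tool pointing down it reaches from about 425 to 975 mm from the base axis. Payload 16.7 kg.
Tool frame: the origin (TCP) lies at the very end of the fingers, on their centre line; the grasp point (between the pads) lies 19 mm behind it; z points along the fingers, y is the line along which they close (so a half turn about z gives the same grasp; the last joint's range is limited). The gripper opens to 85 mm and grips with 20 to 120 N. Pads are 22 mm wide; open, the fingers measure 114 mm over their backs; the gripper's body (76 mm by 85 mm) begins 54 mm behind the grasp point. The pads swing forward as they close: fully open they stand 13 mm farther back than shut.
Start: joints at [-1.403, 0.426, 0.074, 1.606, -0.034, 1.111, -0.067], TCP at [210.286, 641.37, 231.302] pointing down, gripper open.
Joint ranges: [-2.85, 2.85], [-0.5, 2.14], [-1.23, 1.37], [0.21, 2.46], [-1.02, 4.16], [0.16, 2.05], [-2.73, 2.73]. Speed limits (rad/s): [1.89, 1.89, 2.39, 2.39, 3.01, 3.01, 3.01].

INTERFACE

Orientations are given as a unit quaternion [x, y, z, w].
In Python, from rig import env gives the robot as it stands.
- The arm moves only by the tool drive_tool, never from a script. Its argument "targets" is a list of rows, each a list of 3 entries, a list of its own where there are three numbers: the shift along the tool's x, y, z in m, then the turn, a rotation vector about the tool's x, y, z in degrees, then the opening, from 0 (shut) to 1 (fully open). In form: [[[x, y, z], [ax, ay, az], hand], ...]. A call has 1 to 20 rows; each row shifts and turns the commanded pose from where the row before left it, along the tool's axes as they then stand; what a row does not reach is not made up. A row lasts 1/12 s, in which the tool goes at most 41.7 mm and 7.16 degrees, less where a joint would pass 70% of its speed; a pose out of reach is approached as far as the arm can. A call with a gripper value outside its range is refused whole. The fingers move at their own pace and stop on an object; the grip force is fixed at half the most. Time passes only in rows, so rows that do not move let the fingers close. It gives the time, the measured TCP pose, the force, the opening and the grip force at its end, in the units of the state.
- env.get_state(): the state, without advancing time (a new reading comes with each control period).
- env.read_camera(name): name is "scene" or "top"; returns a dict with "color" (384x512x3 uint8, blue, green, red), "fov_y" (degrees; the focal length in pixels is half the picture's height over the tangent of half this angle, whatever the lens; pixels are square), "cx", "cy" (the principal point, pixels), "eye" and "orientation" of the camera in the world. Camera axes: x right, y down, z forward; pixel columns grow to the right and rows downward; lengths in mm; the calibration is good to about 2 mm. A picture is of the moment at which its call begins. There is no depth.
- env.job_done(): hands the job in; it is judged then, once.
The state is a dict: "t": time; "joint_positions": joint angles; "dq": joint speeds; "joint_efforts": joint torques, N m; "eef_pos": TCP position; "tcp_rot": TCP orientation; "ft_force": force on the tool from outside, world axes, zero at the start; "torque": the same for the moment, N m; "opening": opening from 0.0 (shut) to 1.0 (fully open); "finger_force": force on a finger pad.
Only numpy, scipy, OpenCV 4.12 (cv2) and the standard library are available. Lean on these libraries where they do the work, as an engineer would, in place of code of your own. Each camera call takes 0.05 s, during which the arm holds its last target. There are 200 camera calls.

TASK

Ring the counter bell by pressing its plunger down with the fingertips and letting it come up again. Then show the customer their order: point at the knob of the smaller of the two round domed dishes, fingertips a few centimetres above it, and stay there for two seconds without touching it. Last, point in the same way at the screen of the payment terminal and finish still pointing at it; do not point at the other two orders, do not touch any order or the terminal, and leave everything else where it stands.

Things in the scene. Friction and masses are not known exactly. Their poses are not given: they have to be found in the camera images.
- plunger_top (a point): Middle of the top face of the bell's plunger, a steel disc 20 mm across and 5 mm thick, 57 mm above the table when up. It stands 16 mm above the crown of the bell: a steel dome 76 mm across on a black disc 84 mm across and 10 mm thick, fixed to the table. Press straight down.
- plunger (a joint): Plunger of the bell, in m: 0 up, 0.007 fully down. It has rung beyond 0.004. A spring returns it: about 1 N starts it, 4 N takes it fully down.
- small_dish: The customer's order: the smaller round dish, a steel plate 124 mm across under a plain steel dome 104 mm across with a steel knob 26 mm across on top, 80 mm high in all, 0.25 to 0.5 kg, loose. Origin: centre of its underside, z up.
- small_dish_knob (a point): Top of the small dish's knob, 80 mm above the table, on its axis: the point to point at, from above.
- large_dish: Another order: same form but larger, plate 156 mm across, dome 136 mm across, knob 26 mm across, 115 mm high in all, loose. Origin: centre of its underside.
- large_dish_knob (a point): Top of the large dish's knob, 115 mm above the table.
- lunch_box: Another order: rectangular steel lunch box, lid 106 (x) by 136 (y) mm, 60 mm high to the lid, with a round knob 24 mm across up to 78 mm, loose. Origin: centre of its underside.
- lunch_box_knob (a point): Top of the lunch box's knob, 78 mm above the table.
- terminal: Payment terminal fixed to the table: grey plate 125 (x) by 80 (y) mm on a black foot, its face sloping down by 0.22 rad towards its +x end (the customer's side), highest edge about 60 mm above the table. The dark screen fills the high end (-x), twelve white keys the low end. Origin: on the table under its middle, z up.
- screen (a point): Centre of the terminal's screen (50 by 64 mm), 54 mm above the table and 30 mm from the terminal's middle towards its own -x: the point to point at, from above.
- squeeze_bottle: Amber sauce bottle with an orange nozzle, 54 mm across, 166 mm high, loose, between the bell and the terminal. Origin: centre of its underside.
- shaker_a: Steel shaker, 38 mm across, 75 mm high, loose, beyond the orders. Origin: centre of its underside.
- shaker_b: Glass shaker, 38 mm across, 75 mm high, loose, beyond the orders. Origin: centre of its underside.
- crock: White crock 104 mm across, 100 mm high, a wooden spoon standing in it up to 140 mm, loose, on the right. Origin: centre of its underside.
- bowl: Empty steel bowl 120 mm across, 50 mm high, loose, on the right. Origin: centre of its underside.
- tongs: Steel tongs lying flat, 215 mm long, 13 mm high, loose, on the left. Origin: on the table under their middle.
Mind the look-alikes: they are no part of the job. Leave any green look-alike of the part that bears plunger_top alone.

How it is judged:
By the outcome, as a careful person would: the job done as asked, in the order asked, and still so for the second after the job is handed in, with the robot touching nothing.
It also fails if it takes over 53 s, if anything falls off the work surface, if the arm or the gripper's body presses on something with over 40 N, if the wrist force passes 120 N, or if a joint passes its speed limit or range.

## Working session

There is one attempt and no reset: what is moved stays moved. The work goes in short steps, Python scripts to look and compute and a tool call to move; the robot and the scene stay as the last step left them, time stands still between calls to the robot, and variables do not carry over. Pictures are saved under pics/ and viewed, at most 10 in all, crops included, and the job is handed in when it is done.

Besides the shell and the picture viewer there is one more tool, called after ">>>" by a JSON object that holds its "name" and its "arguments", one argument or row to a line. drive_tool: Moves the arm, as the interface text tells. Its arguments: {"type":"object","properties":{"targets":{"type":"array","items":{"type":"array"}}},"required":["targets"]}

```bash
mkdir -p pics
cat > h.py <<'E'
import numpy as np, cv2
from scipy.spatial.transform import Rotation as R
from rig import env
def cam(n):
    c=env.read_camera(n); return c
def ray(c,u,v,z):
    f=c["color"].shape[0]/2/np.tan(np.radians(c["fov_y"])/2)
    d=R.from_quat(c["orientation"]).apply([(u-c["cx"])/f,(v-c["cy"])/f,1]); e=np.array(c["eye"])
    return e+d*(z-e[2])/d[2]
def proj(c,p):
    f=c["color"].shape[0]/2/np.tan(np.radians(c["fov_y"])/2)
    q=R.from_quat(c["orientation"]).inv().apply(np.array(p)-c["eye"]); return q[:2]/q[2]*f+[c["cx"],c["cy"]]
E
python3 - <<'E'
from h import *
for n in("scene","top"):
    c=cam(n); cv2.imwrite(f"pics/{n}1.png",cv2.resize(c["color"],(768,576),interpolation=cv2.INTER_CUBIC))
    print(n,c["eye"],c["orientation"],c["fov_y"],c["cx"],c["cy"])
s=env.get_state();print(s["t"],s["eef_pos"],s["tcp_rot"],s["opening"],R.from_quat(s["tcp_rot"]).as_matrix().round(3))
E
```

```text
scene [1388.21655935 -262.7653157  1014.71248795] [ 0.75070461  0.55202813 -0.21492548 -0.29242874] 46.957305379162136 260.0524680603131 183.0157323798456
top [ 351.56456682  -16.60440523 1302.44896509] [ 0.71051626 -0.69658851  0.06941843 -0.0714994 ] 57.84939387680249 257.59030324574564 194.16651114784727
0.1 [210.15562343 641.04390003 230.67079983] [ 1.57747885e-01  9.87479240e-01 -5.92652411e-04 -6.27331925e-05] 1.0024274906503376 [[-0.95   0.312 -0.   ]
 [ 0.312  0.95  -0.001]
 [-0.    -0.001 -1.   ]]
```

View pics/scene1.png

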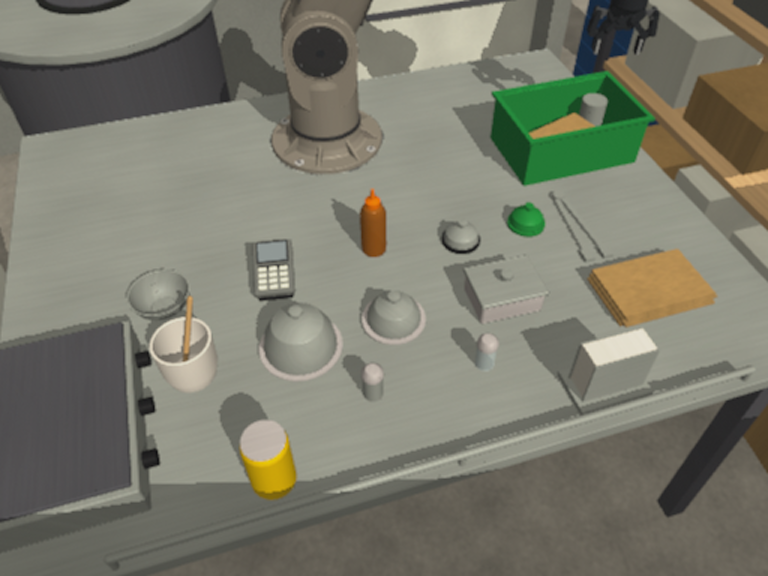

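View pics/top1.png

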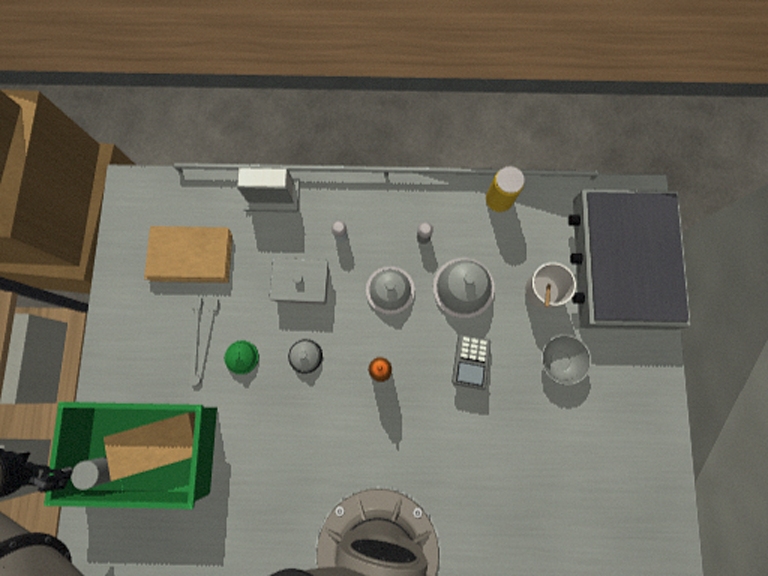

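The scene view shows these candidates (768 px scale):
- **Bell:** steel dome at (461,235) in scene and (305,355) in top. The green look-alike is at (527,218) and (241,357).
- **Domed dishes:** small at (393,312) and (391,289), large at (300,340) and (464,285). The lunch box is at (505,285).
- **Terminal:** (273,268) and (472,362).

I choose the steel bell and the small dish. Next is one close crop to check this and read the pixels.

Run:
```python
from h import *
def crop(n,x,y,w=44,s=6):
    im=cv2.imread  # noqa
    return cv2.resize(cs[n]["color"][y-w//2:y+w//2,x-w//2:x+w//2],(264,264),interpolation=cv2.INTER_CUBIC)
cs={n:cam(n) for n in("scene","top")}
pts={"top":[(203,236),(260,192),(315,242)],"scene":[(307,156),(262,208),(182,174)]}
rows=[]
for n in pts:
    r=[]
    for x,y in pts[n]:
        k=crop(n,x,y)
        for i in range(0,44,11):
            cv2.line(k,(i*6,0),(i*6,5),(0,0,255),1);cv2.line(k,(0,i*6),(5,i*6),(0,0,255),1)
        r.append(k)
    rows.append(np.hstack(r))
cv2.imwrite("pics/c1.png",np.vstack(rows))
```

```text
(no output)
```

View pics/c1.png

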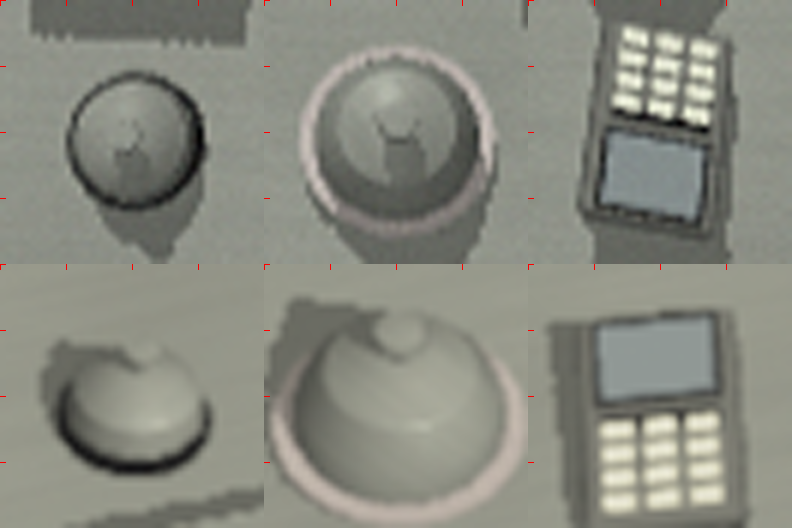

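Run:
```python
from h import *
t,s=cam("top"),cam("scene")
for n,a,za,b,zb in [("bell",(203.25,237.25),5,(308.9,148.1),57),("dish",(260,192.9),4,(262.2,195.5),80),("screen",(313.3,248.9),54,(181.3,167.3),54)]:
    print(n,ray(t,*a,za).round(1),ray(s,*b,zb).round(1))
for n,a in [("bottle",(253.3,246)),("lunch",(200,192)),("large",(309,189))]: print(n,ray(t,*a,100 if n=="large" else (166 if n=="bottle" else 78)).round(1))
```

```text
bell [446.7 188.6   5. ] [451.5 192.3  57. ]
dish [619.3 -19.2   4. ] [616.1 -15.1  80. ]
screen [ 409.7 -212.2   54. ] [ 412.5 -209.5   54. ]
bottle [ 4.099e+02 -4.000e-01  1.660e+02]
lunch [603.1 197.   78. ]
large [ 617.  -192.2  100. ]
```

The choice is confirmed. The steel bell is at about (449,190), the small dish with the pale plate rim at (618,-17), and the screen at (411,-211). I'm moving above the bell with the fingers shut.

>>> {"name": "drive_tool", "arguments": {
  "targets": [
    [[-0.0184,-0.0177,0],[0,0,0],0],
    [[-0.0184,-0.0177,0],[0,0,0],0],
    [[-0.0184,-0.0177,0],[0,0,0],0],
    [[-0.0184,-0.0177,0],[0,0,0],0],
    [[-0.0184,-0.0177,0],[0,0,0],0],
    [[-0.0184,-0.0177,0],[0,0,0],0],
    [[-0.0184,-0.0177,0],[0,0,0],0],
    [[-0.0184,-0.0177,0],[0,0,0],0],
    [[-0.0184,-0.0177,0],[0,0,0],0],
    [[-0.0184,-0.0177,0],[0,0,0],0],
    [[-0.0184,-0.0177,0],[0,0,0],0],
    [[-0.0184,-0.0177,0],[0,0,0],0],
    [[-0.0184,-0.0177,0],[0,0,0],0],
    [[-0.0184,-0.0177,0],[0,0,0],0],
    [[-0.0184,-0.0177,0],[0,0,0],0],
    [[-0.0184,-0.0177,0],[0,0,0],0],
    [[-0.0184,-0.0177,0],[0,0,0],0],
    [[-0.0184,-0.0177,0],[0,0,0],0],
    [[-0.0184,-0.0177,0],[0,0,0],0],
    [[-0.0184,-0.0177,0],[0,0,0],0]
  ]
}}

```text
t: 1.97
eef_pos: [450.1, 189.1, 231.5]
tcp_rot: [0.158, 0.987, 0.0, 0.0]
ft_force: [-0.4, 0.2, -0.1]
opening: 0.001
finger_force: 0.0
```

Descend to about 75 mm, then check in the scene view.

>>> {"name": "drive_tool", "arguments": {
  "targets": [
    [[0,0,0.02],[0,0,0],0],
    [[0,0,0.02],[0,0,0],0],
    [[0,0,0.02],[0,0,0],0],
    [[0,0,0.02],[0,0,0],0],
    [[0,0,0.02],[0,0,0],0],
    [[0,0,0.02],[0,0,0],0],
    [[0,0,0.02],[0,0,0],0],
    [[0,0,0.01],[0,0,0],0],
    [[0,0,0.005],[0,0,0],0],
    [[0,0,0],[0,0,0],0],
    [[0,0,0],[0,0,0],0],
    [[0,0,0],[0,0,0],0]
  ]
}}

```text
t: 2.97
eef_pos: [450.2, 190.6, 77.3]
tcp_rot: [0.158, 0.987, 0.0, 0.001]
ft_force: [0.2, 0.4, 0.3]
opening: 0.002
finger_force: 0.0
```

Run:
```python
from h import *
c=cam("scene");s=env.get_state()
print(s["eef_pos"],proj(c,s["eef_pos"]),proj(c,[449,190.5,57]))
k=c["color"][115:175,270:350]
cv2.imwrite("pics/b1.png",cv2.resize(k,None,fx=8,fy=8,interpolation=cv2.INTER_CUBIC))
```

```text
[450.20941393 190.64013609  77.27677954] [308.7833871  143.18685797] [308.08177985 147.69402919]
```

View pics/b1.png

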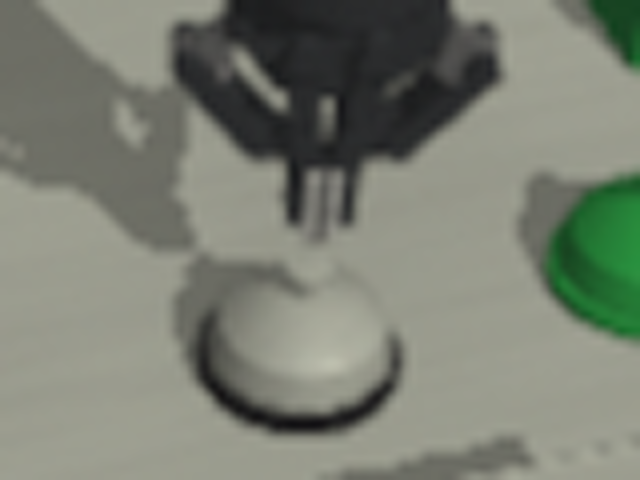

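The crop shows the fingertips at (320,235) and the plunger top at (313,268), aligned to within about 2 mm. I'll nudge over and press.

>>> {"name": "drive_tool", "arguments": {
  "targets": [
    [[0.001,-0.002,0],[0,0,0],0],
    [[0,0,0.008],[0,0,0],0],
    [[0,0,0.008],[0,0,0],0],
    [[0,0,0.004],[0,0,0],0],
    [[0,0,0.002],[0,0,0],0],
    [[0,0,0.002],[0,0,0],0],
    [[0,0,0.001],[0,0,0],0],
    [[0,0,0.0],[0,0,0],0],
    [[0,0,0],[0,0,0],0]
  ]
}}

```text
t: 3.77
eef_pos: [447.9, 188.7, 51.3]
tcp_rot: [0.158, 0.987, -0.0, -0.0]
ft_force: [-2.0, 0.1, 3.3]
opening: 0.003
finger_force: 1.7
```

It reads 3.3 N at 5.7 mm of travel, so it's pressed. A touch more for certainty, then release.

>>> {"name": "drive_tool", "arguments": {
  "targets": [
    [[0,0,0.0007],[0,0,0],0],
    [[0,0,0],[0,0,0],0],
    [[0,0,-0.003],[0,0,0],0],
    [[0,0,-0.005],[0,0,0],0],
    [[0,0,-0.01],[0,0,0],0],
    [[0,0,-0.02],[0,0,0],0],
    [[0,0,-0.03],[0,0,0],0],
    [[0,0,-0.03],[0,0,0],0],
    [[0,0,-0.03],[0,0,0],0],
    [[0,0,-0.02],[0,0,0],0],
    [[0,0,0],[0,0,0],0],
    [[0,0,0],[0,0,0],0]
  ]
}}

```text
t: 4.77
eef_pos: [448.7, 189.0, 200.3]
tcp_rot: [0.158, 0.987, 0.001, 0.001]
ft_force: [0.0, 0.5, -0.4]
opening: 0.005
finger_force: 0.0
```

>>> {"name": "drive_tool", "arguments": {
  "targets": [
    [[-0.0187,-0.0119,0],[0,0,0],0],
    [[-0.0187,-0.0119,0],[0,0,0],0],
    [[-0.0187,-0.0119,0],[0,0,0],0],
    [[-0.0187,-0.0119,0],[0,0,0],0],
    [[-0.0187,-0.0119,0],[0,0,0],0],
    [[-0.0187,-0.0119,0],[0,0,0],0],
    [[-0.0187,-0.0119,0],[0,0,0],0],
    [[-0.0187,-0.0119,0],[0,0,0],0],
    [[-0.0187,-0.0119,0],[0,0,0],0],
    [[-0.0187,-0.0119,0],[0,0,0],0],
    [[-0.0187,-0.0119,0],[0,0,0],0],
    [[-0.0187,-0.0119,0],[0,0,0],0],
    [[0,0,0.025],[0,0,0],0],
    [[0,0,0.025],[0,0,0],0],
    [[0,0,0.02],[0,0,0],0],
    [[0,0,0.01],[0,0,0],0],
    [[0,0,0.005],[0,0,0],0],
    [[0,0,0],[0,0,0],0],
    [[0,0,0],[0,0,0],0]
  ]
}}

```text
t: 6.35
eef_pos: [617.1, -16.9, 114.2]
tcp_rot: [0.158, 0.987, -0.0, 0.0]
ft_force: [0.2, 0.0, 0.4]
opening: 0.003
finger_force: 0.0
```

Run:
```python
from h import *
c=cam("scene");s=env.get_state()
print(s["eef_pos"],proj(c,s["eef_pos"]),proj(c,[617.5,-17.5,80]))
k=c["color"][90:240,170:370]
cv2.imwrite("pics/d1.png",cv2.resize(k,None,fx=4,fy=4,interpolation=cv2.INTER_CUBIC))
```

```text
[617.34810015 -16.88717945 114.57931273] [261.77487579 187.6970529 ] [261.54454458 196.05488122]
```

View pics/d1.png

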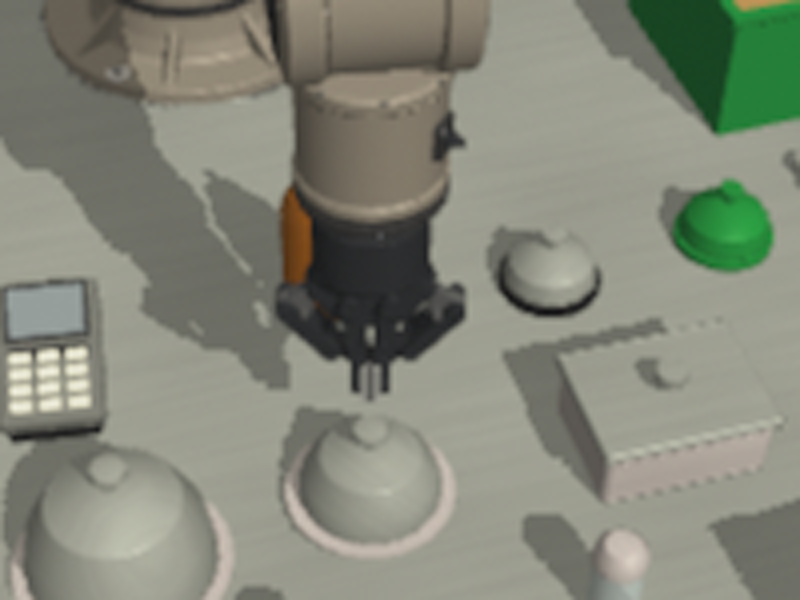

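The fingertips at (370,398) sit directly above the knob at (370,420), about 35 mm up, and the bell plunger is back up. I'll hold for more than 2.5 s.

>>> {"name": "drive_tool", "arguments": {
  "targets": [
    [[0,0,0],[0,0,0],0],
    [[0,0,0],[0,0,0],0],
    [[0,0,0],[0,0,0],0],
    [[0,0,0],[0,0,0],0],
    [[0,0,0],[0,0,0],0],
    [[0,0,0],[0,0,0],0],
    [[0,0,0],[0,0,0],0],
    [[0,0,0],[0,0,0],0],
    [[0,0,0],[0,0,0],0],
    [[0,0,0],[0,0,0],0],
    [[0,0,0],[0,0,0],0],
    [[0,0,0],[0,0,0],0],
    [[0,0,0],[0,0,0],0],
    [[0,0,0],[0,0,0],0],
    [[0,0,0],[0,0,0],0],
    [[0,0,0],[0,0,0],0],
    [[0,0,0],[0,0,0],0],
    [[0,0,0],[0,0,0],0],
    [[0,0,0],[0,0,0],0],
    [[0,0,0],[0,0,0],0]
  ]
}}

```text
t: 8.07
eef_pos: [616.8, -16.9, 113.6]
tcp_rot: [0.158, 0.987, -0.0, 0.0]
ft_force: [0.5, 0.3, -0.7]
opening: 0.001
finger_force: 0.0
```

>>> {"name": "drive_tool", "arguments": {
  "targets": [
    [[0,0,0],[0,0,0],0],
    [[0,0,0],[0,0,0],0],
    [[0,0,0],[0,0,0],0],
    [[0,0,0],[0,0,0],0],
    [[0,0,0],[0,0,0],0],
    [[0,0,0],[0,0,0],0],
    [[0,0,0],[0,0,0],0],
    [[0,0,0],[0,0,0],0],
    [[0,0,0],[0,0,0],0],
    [[0,0,0],[0,0,0],0],
    [[0,0,0],[0,0,0],0],
    [[0,0,0],[0,0,0],0],
    [[0,0,0],[0,0,0],0],
    [[0,0,0],[0,0,0],0],
    [[0,0,-0.01],[0,0,0],0],
    [[0,0,-0.03],[0,0,0],0],
    [[0,0,-0.03],[0,0,0],0],
    [[0,0,-0.02],[0,0,0],0],
    [[0,0,0],[0,0,0],0]
  ]
}}

```text
t: 9.65
eef_pos: [618.9, -17.2, 208.8]
tcp_rot: [0.158, 0.987, 0.001, 0.003]
ft_force: [0.4, -0.5, 0.2]
opening: 0.001
finger_force: 0.0
```

>>> {"name": "drive_tool", "arguments": {
  "targets": [
    [[0.00966,-0.01776,0],[0,0,0],0],
    [[0.00966,-0.01776,0],[0,0,0],0],
    [[0.00966,-0.01776,0],[0,0,0],0],
    [[0.00966,-0.01776,0],[0,0,0],0],
    [[0.00966,-0.01776,0],[0,0,0],0],
    [[0.00966,-0.01776,0],[0,0,0],0],
    [[0.00966,-0.01776,0],[0,0,0],0],
    [[0.00966,-0.01776,0],[0,0,0],0],
    [[0.00966,-0.01776,0],[0,0,0],0],
    [[0.00966,-0.01776,0],[0,0,0],0],
    [[0.00966,-0.01776,0],[0,0,0],0],
    [[0.00966,-0.01776,0],[0,0,0],0],
    [[0.00966,-0.01776,0],[0,0,0],0],
    [[0.00966,-0.01776,0],[0,0,0],0],
    [[0,0,0],[0,0,0],0],
    [[0,0,0],[0,0,0],0]
  ]
}}

```text
t: 10.98
eef_pos: [409.9, -212.0, 203.8]
tcp_rot: [0.159, 0.987, 0.0, 0.0]
ft_force: [0.0, -0.2, -0.1]
opening: -0.002
finger_force: 0.0
```

>>> {"name": "drive_tool", "arguments": {
  "targets": [
    [[0,0,0.02],[0,0,0],0],
    [[0,0,0.025],[0,0,0],0],
    [[0,0,0.025],[0,0,0],0],
    [[0,0,0.02],[0,0,0],0],
    [[0,0,0.015],[0,0,0],0],
    [[0,0,0.01],[0,0,0],0],
    [[0,0,0],[0,0,0],0],
    [[0,0,0],[0,0,0],0],
    [[0,0,0],[0,0,0],0]
  ]
}}

```text
t: 11.73
eef_pos: [411.4, -211.2, 89.4]
tcp_rot: [0.158, 0.987, -0.0, 0.001]
ft_force: [0.1, -0.2, 1.0]
opening: -0.0
finger_force: 0.0
```

Run:
```python
from h import *
c=cam("scene");s=env.get_state()
print(s["eef_pos"],proj(c,s["eef_pos"]),proj(c,[411,-211,54]))
k=c["color"][90:240,110:310]
cv2.imwrite("pics/s1.png",cv2.resize(k,None,fx=4,fy=4,interpolation=cv2.INTER_CUBIC))
```

```text
[ 411.48247491 -211.1175616    89.5127194 ] [179.1439255  158.83532758] [180.72068204 167.06115241]
```

View pics/s1.png

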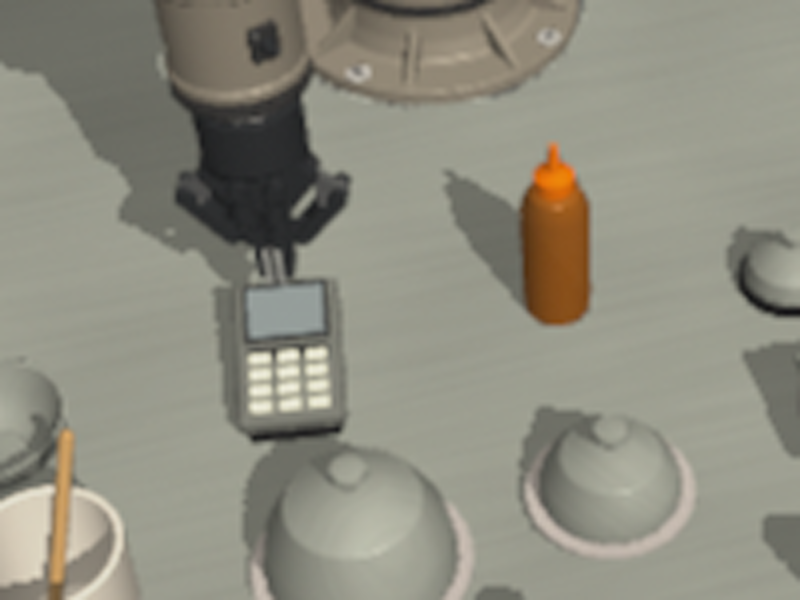

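The fingertips at (278,282) are above the screen centre at (286,311), which matches a 35 mm hover. Nothing else has moved. I'll hold, then hand in.

>>> {"name": "drive_tool", "arguments": {
  "targets": [
    [[0,0,0],[0,0,0],0],
    [[0,0,0],[0,0,0],0],
    [[0,0,0],[0,0,0],0],
    [[0,0,0],[0,0,0],0],
    [[0,0,0],[0,0,0],0],
    [[0,0,0],[0,0,0],0],
    [[0,0,0],[0,0,0],0],
    [[0,0,0],[0,0,0],0],
    [[0,0,0],[0,0,0],0],
    [[0,0,0],[0,0,0],0],
    [[0,0,0],[0,0,0],0],
    [[0,0,0],[0,0,0],0],
    [[0,0,0],[0,0,0],0],
    [[0,0,0],[0,0,0],0],
    [[0,0,0],[0,0,0],0],
    [[0,0,0],[0,0,0],0],
    [[0,0,0],[0,0,0],0],
    [[0,0,0],[0,0,0],0],
    [[0,0,0],[0,0,0],0],
    [[0,0,0],[0,0,0],0]
  ]
}}

```text
t: 13.45
eef_pos: [410.8, -211.0, 88.6]
tcp_rot: [0.158, 0.987, -0.0, -0.0]
ft_force: [0.4, -0.4, -1.0]
opening: -0.003
finger_force: 0.0
```

>>> {"name": "drive_tool", "arguments": {
  "targets": [
    [[0,0,0],[0,0,0],0],
    [[0,0,0],[0,0,0],0],
    [[0,0,0],[0,0,0],0],
    [[0,0,0],[0,0,0],0],
    [[0,0,0],[0,0,0],0],
    [[0,0,0],[0,0,0],0],
    [[0,0,0],[0,0,0],0],
    [[0,0,0],[0,0,0],0],
    [[0,0,0],[0,0,0],0],
    [[0,0,0],[0,0,0],0]
  ]
}}

```text
t: 14.28
eef_pos: [410.8, -211.0, 88.6]
tcp_rot: [0.158, 0.987, -0.0, -0.0]
ft_force: [0.4, 0.3, -0.1]
opening: -0.001
finger_force: 0.0
```

```bash
python3 -c "from rig import env; print(env.job_done())"
```

```text
the job is handed in; nothing more can be done
None
```

The job is handed in at about 14 s: I pressed the bell plunger about 6 mm and let it up, held over the small dish's knob for over 2.5 s, and finished about 35 mm above the terminal screen; I saw nothing else touched or moved, and no verdict came back.

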